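# Set the filing tray's sprung follower on its stop pin

## Task

Get the mauve filing tray ready for loading: with the outside of the fingers push the blue sprung follower plate back by its front face until it has gone well past the yellow stop pin, then let go, so that it springs back and stays caught on the pin, halfway along the tray. Do not grip the plate or touch its back, leave the stop pin and its black block alone, and leave the disc cases, the tape roll and the card box where they are.

Things in the scene. Friction and masses are not known exactly. Their poses are not given: they have to be found in the camera images.
- tray: Mauve filing tray, fixed; 280 x 150 mm, floor 6 mm thick, slotted side walls 5 mm thick, 45 mm high, back wall 60 mm, open front. Origin on the desk, midway between the side walls; floor from x = -130 to +150 mm of it. x: push direction, from open front to back wall; y: to the left wall; z up. A dark spring tube lies on the centre line at the back, x = 52 to 147 mm.
- follower (a joint): Travel of the blue follower plate along the tray's +x, m: 0 = sprung forward (start), 0.100 = hard end stop. The spring resists with 4 N at 0 and 9 N at 0.100, plus damping of 12 N per m/s and up to about 3 N while the tongue pushes the pin aside. Let go too early, it returns to 0; once past the pin, it returns only to the pin.
- follower_face (a point): Middle of the top edge of the blue follower's flat front face, the face to push; moves with the plate. 87 mm above the desk, at x = -60 mm + travel of the tray, y = 0. The plate stands upright across the tray, 124 mm wide, from 10 to 87 mm above the desk, 10 mm thick with its back. Axes as the tray's.
- tongue (a point): Outer end of the follower's blue tongue, on its rear face (in the plane of the front face), 62 mm above the desk, at y = -90 mm of the tray. The tongue sticks out from the plate's right side over the tray's right wall, 12 mm high; its leading side is a ramp reaching 30 mm ahead. Its rear face is what the pin catches.
- follower_back (a point): Dark blue back skin of the follower: 118 mm wide, 12 to 78 mm above the desk, 6 to 10 mm behind (+x of) the front face. Not to be touched. The point: middle of its rear face's top edge; axes as the tray's.
- stop_block: Black block 34 x 46 mm, 47 mm high (61 at its outer edge), fixed outside the tray's right wall, y = -78 to -124 mm; its place along the tray differs each time. Origin: on the desk on the tray's centre line, level along x with the pin's axis; axes as the tray's. Caught, the front face rests at x = +5 mm of it. The catch engages once the face has passed +5 mm, surely at +10 mm.
- pin_top (a point): Centre of the top of the yellow stop pin, upright, 10 mm in diameter, 77 mm above the desk, on the stop block at y = -87 mm of the tray. Moves outward with the pin. At the start its axis is 36 to 70 mm beyond (+x of) the follower's front face.
- stop_pin (a joint): How far the stop pin is pushed aside (outward, -y), m: 0 = out in the tongue's path (at rest, and when the follower is caught), about 0.008 while the tongue passes, 0.012 at most. Its own light spring (1.4 to 3 N) drives it back.
- disc_cases: Loose stack of flat disc cases held as one, 124 x 142 mm, 41 mm high, on the desk left of the tray. Origin under its centre. Leave it.
- tape_roll: Loose brown roll of tape lying flat, 100 mm outside, 76 mm inside, 48 mm high, on the desk to the right of the tray's back half. Origin under its centre. Leave it.
- card_box: Loose open black box, 75 x 120 mm, 55 mm high, on the desk to the right of the tray's front half. Origin under its centre. Leave it.
Things that resemble listed ones, but are neither listed nor needed, are in the scene too. What is shaped like the stop_block but green or turquoise is not meant.

How it is judged:
On the way:
1. the follower has been pushed past the stop pin (front face more than 9 mm beyond the pin's axis) (x of follower_face in the frame of stop_block above 0.009 m), for 0.02 s.
At the end, for the whole second after the job is handed in: The follower is at rest, caught on the stop pin: its front face 2 to 8 mm beyond the pin's axis (5 mm nominal), the pin fully out (within 3 mm); disc cases, tape roll and card box within 20 mm of where they stood (x of follower_face in the frame of stop_block between 0.002 and 0.008 m and value of joint stop_pin below 0.003 m and velocity of joint follower between -0.01 and 0.01 m/s and distance of each of disc_cases, tape_roll, card_box from where it was at the start of the episode below 0.02 m); the robot touches nothing.
It fails at once if the follower's back is touched (plate gripped, or pulled instead of pushed) (contact force between the fingers and follower_c1 above 1 N).
It fails at once if the stop pin or its block is touched (contact force between the fingers and stop_block above 1 N).
It fails at once if the disc cases, tape roll or card box is moved more than 20 mm, lifted or tipped (distance of any of disc_cases, tape_roll, card_box from where it was at the start of the episode above 0.02 m or angle between any of disc_cases, tape_roll, card_box's own z axis and vertical above 0.4 rad).
It also fails if it takes over 29 s, if anything falls off the work surface, if the arm or the gripper's body presses on something with over 40 N, if the wrist force passes 120 N, or if a joint passes its speed limit or range.

## Robot

A 6-joint arm with a two-finger parallel gripper is mounted at the origin on the work surface. World frame = base frame: x ahead of the robot, y to its left, z up, the work surface at z = 0. Lengths are in m, angles in rad, forces in N, time in s.
With the tool pointing down it reaches from about 0.4 to 0.825 m from the base axis. Payload 7 kg.
Tool frame: the origin (TCP) lies midway between the tips of the shut fingers; the grasp point (between the pads) lies 19 mm behind it; z points along the fingers, x is the direction in which the jaws open and shut, and the axes are right-handed (so a half turn about z gives the same grasp; the last joint's range is limited). The gripper opens to 88 mm and grips with 3 to 60 N. Pads are 19 mm wide; open, the fingers measure 130 mm over their backs; the gripper's body (78 mm by 193 mm) begins 47 mm behind the grasp point.
Start: joints at [1.571, 0.359, 0.012, 0, -1.224, -0.288], TCP at [0.192, 0.647, 0.227] pointing down, gripper open.
Joint ranges: [-3.07, 3.07], [-1.43, 2.12], [-1.02, 1.25], [-3.03, 1.67], [-3.05, -0], [-3.03, 3.03]. Speed limits (rad/s): [2.39, 2.39, 3.01, 3.14, 3.14, 3.14].

## Interface

Orientations are given as [roll, pitch, yaw] about the fixed x, y, z axes, in that order (R = Rz(yaw) Ry(pitch) Rx(roll)).
In Python, from station import arm, grab_frame, camera_params gives the robot as it stands.
- The arm moves only by the shell command python3 -m handwheel 'ROWS' [FORCE]. ROWS is JSON, a list that holds one entry, the list of rows, each a list of 5 numbers: the finger opening in m, from 0 to 0.0876, then the shift along the tool's x, y, z in m, then the turn about the tool's z in degrees. A call has 1 to 20 rows; each row is the pose to reach, as a shift and turn from the pose measured when the call began, along the tool's axes at that moment; what a row does not reach only later rows make up. A row lasts 1/12 s, in which the tool goes at most 41.7 mm and 7.16 degrees, less where a joint would pass 70% of its speed; a pose out of reach is approached as far as the arm can. A call with a gripper value outside its range is refused whole. The fingers move at their own pace and stop on an object; FORCE is the grip in N (left out, the last holds). Time passes only in rows, so rows that repeat a pose let the fingers close. It gives the time, the measured TCP pose, the force and the opening at its end, in the units of the state.
- arm.get_state(): the state, without advancing time (a new reading comes with each control period).
- grab_frame(name): name is "scene" or "top"; returns the picture (420x560x3 uint8, blue, green, red); there is no depth.
- camera_params(name): a dict with "intrinsics" (3x3 intrinsics, pixels), "k1" (the pictures are not rectified: a ray, as slopes to the right and down, at radius r is drawn at 1 + k1 r^2 times it, then the intrinsics apply), "R" (3x3) and "t" (3): a world point X has camera coordinates R X + t. Camera axes: x right, y down, z forward; pixel columns grow to the right and rows downward; lengths in m; the calibration is good to about 2 mm. A picture is of the moment at which its call begins. camera_params takes no time and is no camera call.
- arm.job_done(): hands the job in, once; it reports no verdict.
The state is a dict: "t": time; "q": joint angles; "qd": joint speeds; "joint_efforts": joint torques, N m; "eef_pos": TCP position; "ee_rot": TCP orientation; "force": force on the tool from outside, world axes, zero at the start; "moment": the same for the moment, N m; "width": finger opening in m.
Only numpy, scipy, OpenCV 4.12 (cv2) and the standard library are available. Lean on these libraries where they do the work, as an engineer would, in place of code of your own. Each camera call takes 0.05 s, during which the arm holds its last target.

## Working session

There is one attempt and no reset: what is moved stays moved. The work goes in short steps, Python scripts to look and compute and a shell command to move; the robot and the scene stay as the last step left them, time stands still between calls to the robot, and variables do not carry over. Pictures are saved under pics/ and viewed, and the job is handed in when it is done.

```bash
ls; mkdir -p pics; python3 - <<'E'
from station import arm, grab_frame, camera_params
import cv2
for n in("scene","top"):
    cv2.imwrite(f"pics/{n}0.png",grab_frame(n)); print(camera_params(n))
print(arm.get_state())
E
```

```text
pics
{'intrinsics': array([[439.1072474 ,   0.        , 283.9252089 ],
       [  0.        , 439.1072474 , 212.07765716],
       [  0.        ,   0.        ,   1.        ]]), 'k1': -0.12617038408002978, 'R': array([[-0.05246799,  0.99854094,  0.01277082],
       [ 0.65387766,  0.04401791, -0.75531876],
       [-0.75477885, -0.0312795 , -0.65523315]]), 't': array([-0.02109079, -0.3201351 ,  1.4699938 ])}
{'intrinsics': array([[525.24727213,   0.        , 289.015745  ],
       [  0.        , 525.24727213, 211.94966371],
       [  0.        ,   0.        ,   1.        ]]), 'k1': -0.02657472724872325, 'R': array([[-0.06158782, -0.99809765, -0.00283331],
       [-0.97745624,  0.06088804, -0.20216813],
       [ 0.20195605, -0.00968166, -0.97934673]]), 't': array([0.06388591, 0.55073575, 0.94244067])}
{'t': 0.1, 'q': array([ 1.57108906e+00,  3.59360989e-01,  1.11568925e-02, -3.21322564e-04,
       -1.22411446e+00, -2.88113681e-01]), 'qd': array([ 0.00113348, -0.00048119,  0.00102968,  0.00045336,  0.00114715,
        0.0007699 ]), 'joint_efforts': array([-6.17831884e-04, -5.84162486e+01,  2.93752885e+01,  7.01539904e+00,
        1.01691057e-02, -5.44920022e-05]), 'eef_pos': array([0.19149641, 0.64680593, 0.2256873 ]), 'ee_rot': array([-3.14144971e+00, -1.54532270e-03, -1.85872679e+00]), 'force': array([ 0.5640777 , -0.35719022,  1.2002815 ]), 'moment': array([-0.01409708, -0.01334899, -0.01481349]), 'width': 0.08744614079846634}
```

View pics/scene0.png

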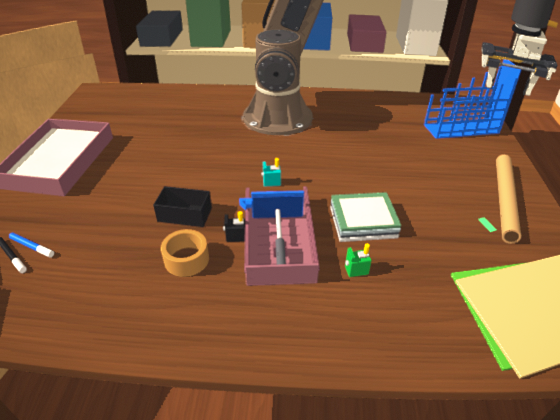

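View pics/top0.png

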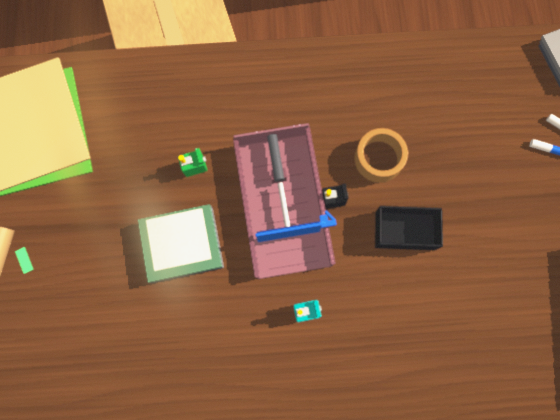

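```bash
python3 - <<'E'
import cv2
a=cv2.imread("pics/top0.png")[110:330,220:450]
cv2.imwrite("pics/top0c.png",cv2.resize(a,None,fx=2.7,fy=2.7,interpolation=cv2.INTER_CUBIC))
a=cv2.imread("pics/scene0.png")[150:290,200:350]
cv2.imwrite("pics/scene0c.png",cv2.resize(a,None,fx=4,fy=4,interpolation=cv2.INTER_CUBIC))
E
```

```text
(no output)
```

View pics/top0c.png

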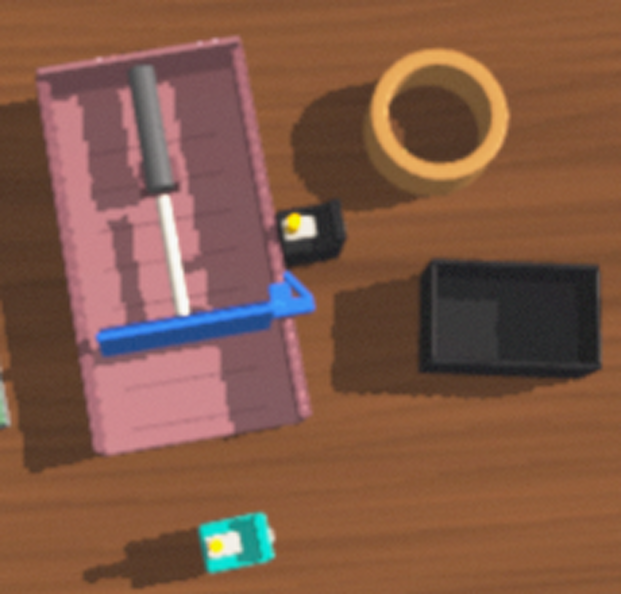

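View pics/scene0c.png

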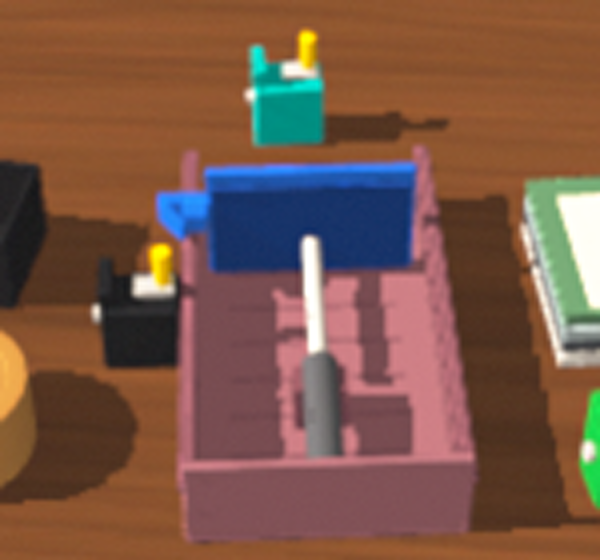

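```bash
cat > h.py <<'E'
import numpy as np, cv2
from station import camera_params
P={n:camera_params(n) for n in("scene","top")}
def proj(n,X):
    p=P[n];c=np.asarray(X)@p["R"].T+p["t"];s=c[:,:2]/c[:,2:];r2=(s**2).sum(1,keepdims=True)
    s=s*(1+p["k1"]*r2);K=p["intrinsics"];return s*K[0,0]+K[:2,2]
def tw(pose,L):
    x,y,a=pose;L=np.asarray(L,float)/1000
    return np.c_[x+np.cos(a)*L[:,0]-np.sin(a)*L[:,1],y+np.sin(a)*L[:,0]+np.cos(a)*L[:,1],L[:,2]]
E
cat > fit.py <<'E'
from h import *
from scipy.optimize import least_squares
top=[((37,70),(150,75,60)),((240,38),(150,-75,60)),((308,415),(-130,-75,45))]
T=np.array([np.array(a)/2.7+[220,110] for a,_ in top]);TL=[b for _,b in top]
sc=[((180,460),(150,-75,60)),((473,458),(150,75,60)),((190,538),(150,-75,0)),((468,532),(150,75,0)),((190,152),(-130,-75,45)),((421,148),(-130,75,45))]
S=np.array([np.array(a)/4+[200,150] for a,_ in sc]);SL=[b for _,b in sc]
pt=np.array([293,220])/2.7+[220,110]; ps=np.array([162,248])/4+[200,150]
def res(v):
    pin=[[v[3],-87,77]]
    return np.r_[(proj("top",tw(v[:3],TL))-T).ravel(),(proj("scene",tw(v[:3],SL))-S).ravel(),(proj("top",tw(v[:3],pin))-pt).ravel(),(proj("scene",tw(v[:3],pin))-ps).ravel()]
r=least_squares(res,[0.6,0,0,0],loss="soft_l1",x_scale=[.01,.01,.01,10]);v=r.x;print(v,res(v).round(1).reshape(-1,2).tolist())
pose=v[:3]
L=[]
def box(x0,x1,y0,y1,z0,z1):
    c=[(x,y,z) for x in(x0,x1) for y in(y0,y1) for z in(z0,z1)]
    return [(c[i],c[j]) for i in range(8) for j in range(i) if bin(i^j).count("1")==1]
segs=box(-130,150,-75,75,0,45)+box(-60,-50,-62,62,10,87)+box(v[3]-17,v[3]+17,-124,-78,0,47)+[((v[3],-87,47),(v[3],-87,77))]
for n,o,f,w,h in(("top",(220,110),2.7,230,220),("scene",(200,150),4,150,140)):
    im=cv2.imread(f"pics/{n}0.png")[o[1]:o[1]+h,o[0]:o[0]+w];im=cv2.resize(im,None,fx=f,fy=f)
    for a,b in segs:
        p=((proj(n,tw(pose,[a,b]))-o)*f).round().astype(int)
        cv2.line(im,tuple(map(int,p[0])),tuple(map(int,p[1])),(255,255,255),1)
    cv2.imwrite(f"pics/ov_{n}.png",im)
print(tw(pose,[(-60,0,87),(-130,0,0),(v[3],-87,77)]).round(4).tolist(),"pin beyond face",v[3]+60)
np.save("pose.npy",v)
E
python3 fit.py
```

```text
[0.57015858 0.03903518 0.10311017 4.31452611] [[-0.4, -0.2], [-0.0, -0.4], [0.0, 1.4], [-0.1, 1.2], [0.7, -0.5], [-1.2, 0.8], [0.1, 0.1], [-0.5, -0.9], [1.1, -1.2], [0.3, 0.2], [-0.3, 0.6]]
[[0.5105, 0.0329, 0.087], [0.4408, 0.0257, 0.0], [0.5834, -0.0471, 0.077]] pin beyond face 64.31452610901128
```

View pics/ov_top.png

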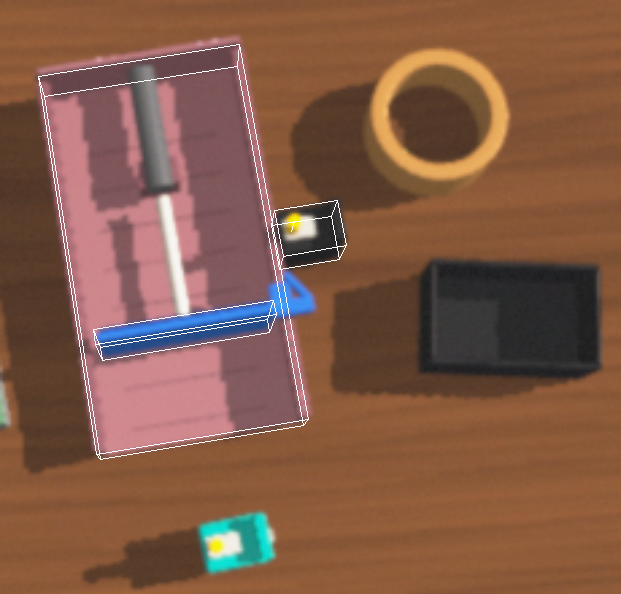

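View pics/ov_scene.png

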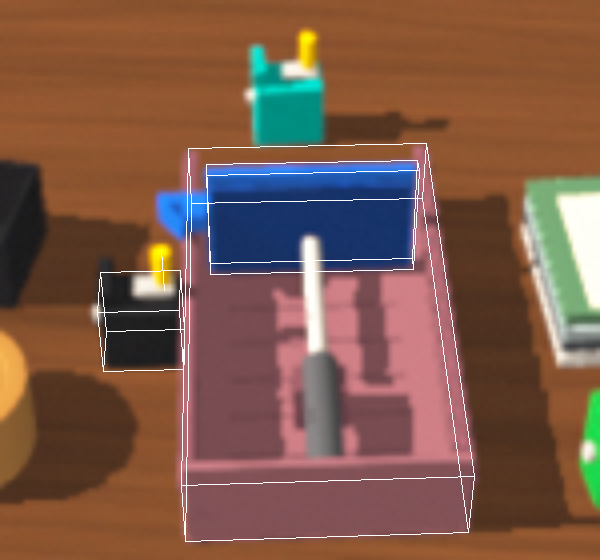

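```bash
python3 - <<'E'
from h import *
from scipy.optimize import fsolve
def g(n,u,z): return fsolve(lambda q:(proj(n,[[q[0],q[1],z]])-u)[0],[.5,0])
for u in((433,137),(515,132),(480,133)): print(u,g("scene",u,0))
print("spike if above x,y of base:", [ (z,g("scene",(510,65),z).round(3)) for z in(0.05,.1,.15,.2,.25)])
print("tcp px",proj("scene",[[.192,.647,.227]]))
print("turq pin",g("scene",(277,158),.077),g("top",(300,311),.077))
im=cv2.imread("pics/scene0.png")[0:160,400:560];cv2.imwrite("pics/rack.png",cv2.resize(im,None,fx=3.7,fy=3.7))
E
```

```text
(433, 137) [0.0849672  0.50729623]
(515, 132) [0.0181922  0.80982937]
(480, 133) [0.04089205 0.67773811]
spike if above x,y of base: [(0.05, array([-0.47 ,  0.955])), (0.1, array([-0.337,  0.89 ])), (0.15, array([-0.204,  0.825])), (0.2, array([-0.071,  0.76 ])), (0.25, array([0.062, 0.695]))]
tcp px [[507.59466981  89.8618678 ]]
turq pin [0.36075372 0.02094755] [0.36713176 0.0214007 ]
```

View pics/rack.png

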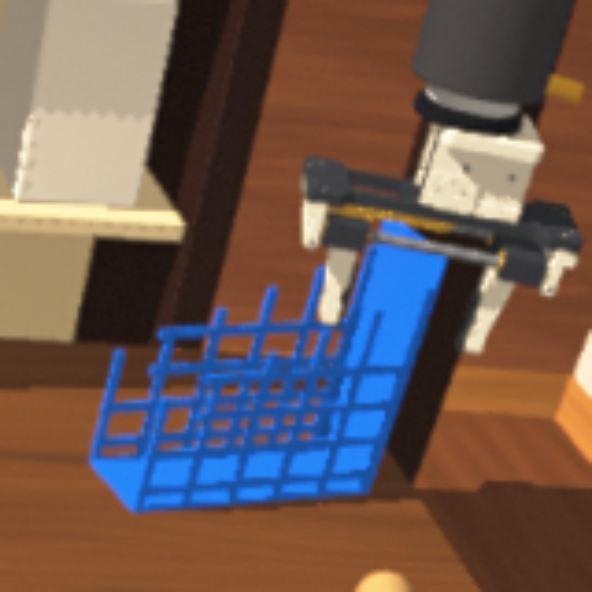

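```bash
python3 -m handwheel '[[[0,-0.011,-0.04,0,0],[0,-0.023,-0.08,0,0],[0,-0.034,-0.115,0,0],[0,0.51,-0.448,0,-22.4],[0,0.51,-0.448,0,-22.4],[0,0.51,-0.448,0,-22.4],[0,0.51,-0.448,0,-22.4],[0,0.51,-0.448,0,-22.4],[0,0.51,-0.448,0,-22.4],[0,0.51,-0.448,0,-22.4],[0,0.51,-0.448,0,-22.4],[0,0.51,-0.448,0,-22.4],[0,0.51,-0.448,0,-22.4],[0,0.51,-0.448,0,-22.4],[0,0.51,-0.448,0,-22.4],[0,0.51,-0.448,0,-22.4],[0,0.51,-0.448,0,-22.4],[0,0.51,-0.448,0,-22.4],[0,0.51,-0.448,0,-22.4],[0,0.51,-0.448,0,-22.4]]]' 20
```

```text
t: 1.77
eef_pos: [0.4762, 0.0276, 0.2262]
ee_rot: [3.14, -0.002, -1.472]
force: [0.1, 0.1, 0.1]
width: 0.0003
```

```bash
python3 - <<'E'
from h import *
from station import arm,grab_frame
s=arm.get_state();v=np.load("pose.npy");d=s["eef_pos"][:2]-v[:2];a=v[2]
print("tray xy",np.cos(a)*d[0]+np.sin(a)*d[1],-np.sin(a)*d[0]+np.cos(a)*d[1],"yaw err deg",np.degrees(s["ee_rot"][2]-(a-np.pi/2)))
A=[]
for n,o,w,h in(("top",(200,100),200,240),("scene",(200,60),200,240)):
    im=grab_frame(n);A.append(cv2.resize(im[o[1]:o[1]+h,o[0]:o[0]+w],None,fx=2,fy=2,interpolation=cv2.INTER_CUBIC))
cv2.imwrite("pics/b.png",np.hstack(A))
E
```

```text
tray xy -0.09458800132730677 -0.0016910419288324544 yaw err deg -0.2384569279312933
```

View pics/b.png

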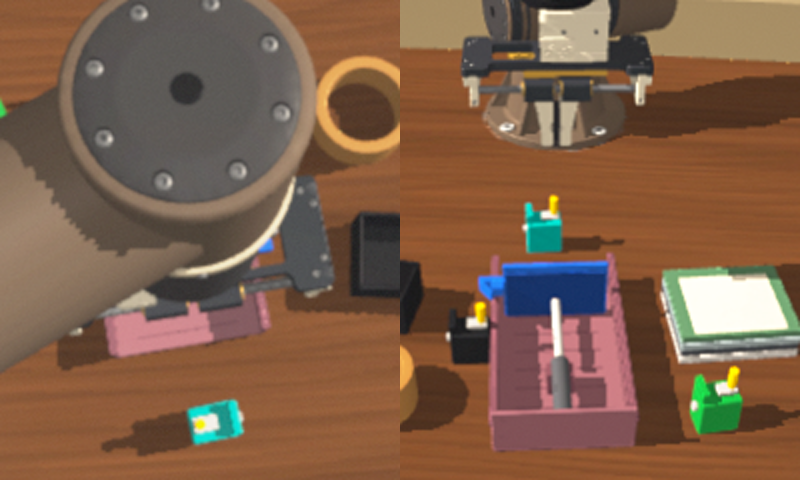

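```bash
python3 -m handwheel '[[[0,0,0,0.04,0],[0,0,0,0.08,0],[0,0,0,0.12,0],[0,0,0,0.15,0],[0,0,0,0.176,0],[0,0,0,0.176,0],[0,0,0,0.176,0],[0,0,0,0.176,0]]]' 20
python3 -m handwheel '[[[0,0,-0.004,0,0],[0,0,-0.008,0,0],[0,0,-0.012,0,0],[0,0,-0.015,0,0],[0,0,-0.018,0,0],[0,0,-0.018,0,0],[0,0,-0.018,0,0]]]'
python3 - <<'E'
from station import grab_frame
import cv2
im=grab_frame("scene")[130:290,200:360];cv2.imwrite("pics/c.png",cv2.resize(im,None,fx=3.7,fy=3.7,interpolation=cv2.INTER_CUBIC))
E
```

```text
t: 2.53
eef_pos: [0.4769, 0.0308, 0.0516]
ee_rot: [-3.141, -0.001, -1.468]
force: [-0.3, -0.8, 0.2]
width: 0.0006
t: 3.12
eef_pos: [0.4948, 0.0325, 0.0515]
ee_rot: [-3.141, -0.001, -1.468]
force: [-0.6, -0.7, -0.4]
width: 0.0004
```

View pics/c.png

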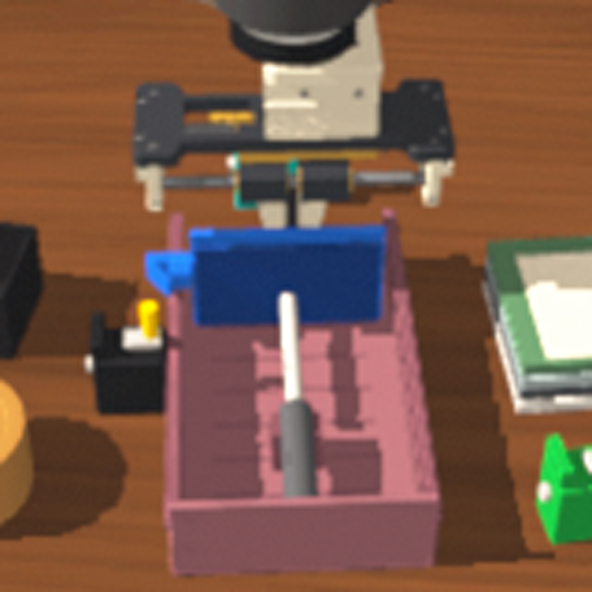

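```bash
python3 -m handwheel '[[[0,0,-0.005,0,0],[0,0,-0.01,0,0],[0,0,-0.015,0,0],[0,0,-0.02,0,0],[0,0,-0.025,0,0],[0,0,-0.03,0,0],[0,0,-0.035,0,0],[0,0,-0.04,0,0],[0,0,-0.04,0,0],[0,0,-0.04,0,0]]]'
python3 - <<'E'
from station import grab_frame
import cv2
im=grab_frame("scene")[130:290,200:360];cv2.imwrite("pics/d.png",cv2.resize(im,None,fx=3.7,fy=3.7,interpolation=cv2.INTER_CUBIC))
E
```

```text
t: 4.0
eef_pos: [0.5337, 0.0363, 0.051]
ee_rot: [3.139, -0.002, -1.469]
force: [-5.6, 0.1, 3.2]
width: 0.0006
```

View pics/d.png

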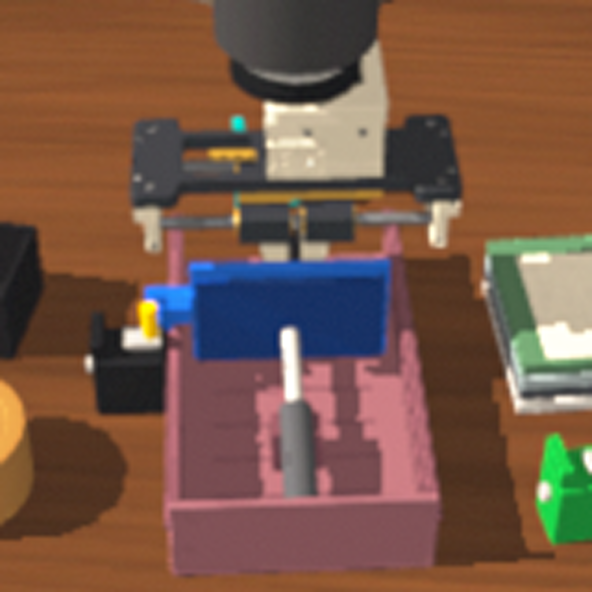

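```bash
python3 -m handwheel '[[[0,0,-0.005,0,0],[0,0,-0.01,0,0],[0,0,-0.015,0,0],[0,0,-0.02,0,0],[0,0,-0.025,0,0],[0,0,-0.03,0,0],[0,0,-0.035,0,0],[0,0,-0.04,0,0],[0,0,-0.045,0,0],[0,0,-0.05,0,0],[0,0,-0.052,0,0],[0,0,-0.052,0,0],[0,0,-0.052,0,0]]]'
cat > face.py <<'E'
import sys
from h import *
from station import arm,grab_frame
im=grab_frame("scene");v=np.load("pose.npy")
cv2.imwrite(sys.argv[1],cv2.resize(im[130:290,200:360],None,fx=3.7,fy=3.7,interpolation=cv2.INTER_CUBIC))
s=arm.get_state();d=s["eef_pos"][:2]-v[:2];a=v[2];print("tcp tray x",np.cos(a)*d[0]+np.sin(a)*d[1],"pin x",v[3])
for f in(-20,-10,0,5,10,15,20,25):print(f,((proj("scene",tw(v[:3],[(f+10,40,87),(f,-90,68)]))-[200,130])*3.7).round().tolist())
E
python3 face.py pics/e.png
```

```text
t: 5.13
eef_pos: [0.5837, 0.0413, 0.0505]
ee_rot: [3.136, -0.002, -1.469]
force: [-7.7, 2.1, 6.7]
width: 0.0006
tcp tray x 0.013563411075998935 pin x 4.314526109011277
-20 [[357.0, 273.0], [146.0, 291.0]]
-10 [[358.0, 283.0], [145.0, 301.0]]
0 [[360.0, 294.0], [145.0, 312.0]]
5 [[360.0, 300.0], [145.0, 318.0]]
10 [[361.0, 305.0], [144.0, 323.0]]
15 [[362.0, 311.0], [144.0, 329.0]]
20 [[362.0, 316.0], [144.0, 334.0]]
25 [[363.0, 322.0], [144.0, 340.0]]
```

View pics/e.png

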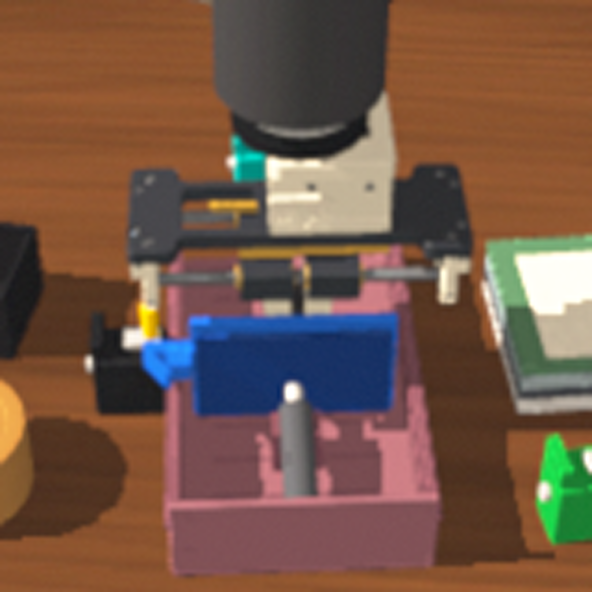

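```bash
python3 -m handwheel '[[[0,0,0.004,0,0],[0,0,0.008,0,0],[0,0,0.012,0,0],[0,0,0.016,0,0],[0,0,0.02,0,0],[0,0,0.025,0,0],[0,0,0.03,0,0],[0,0,0.04,0,0],[0,0,0.05,0,0],[0,0,0.055,0,0],[0,0,0.055,0,0],[0,0,0.055,0,0]]]'
python3 face.py pics/f.png
```

```text
t: 6.18
eef_pos: [0.5289, 0.0357, 0.0511]
ee_rot: [3.137, -0.002, -1.469]
force: [0.3, 0.4, -0.4]
width: 0.0004
tcp tray x -0.04103232664639918 pin x 4.314526109011277
-20 [[357.0, 273.0], [146.0, 291.0]]
-10 [[358.0, 283.0], [145.0, 301.0]]
0 [[360.0, 294.0], [145.0, 312.0]]
5 [[360.0, 300.0], [145.0, 318.0]]
10 [[361.0, 305.0], [144.0, 323.0]]
15 [[362.0, 311.0], [144.0, 329.0]]
20 [[362.0, 316.0], [144.0, 334.0]]
25 [[363.0, 322.0], [144.0, 340.0]]
```

View pics/f.png

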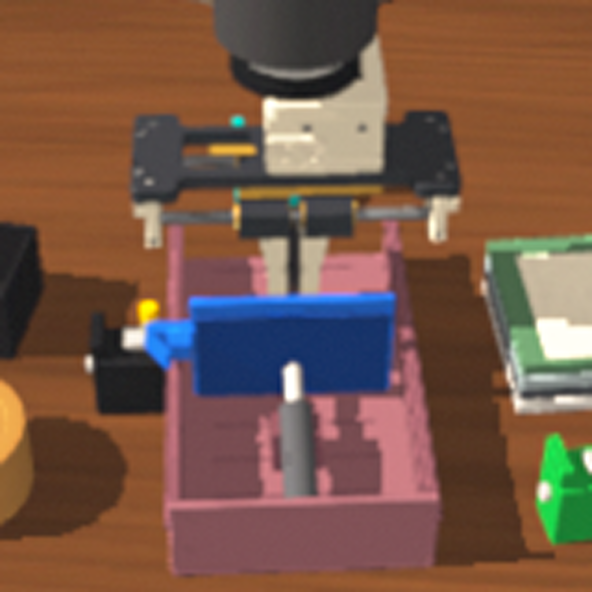

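```bash
python3 -m handwheel '[[[0,0,0.01,-0.03,0],[0,0,0.01,-0.07,0],[0,0,0.01,-0.11,0],[0,0,0.01,-0.15,0],[0,0,0.01,-0.17,0],[0,-0.04,0.01,-0.17,0],[0,-0.08,0.01,-0.17,0],[0,-0.12,0.01,-0.17,0],[0,-0.16,0.01,-0.17,0],[0,-0.2,0.01,-0.17,0],[0,-0.24,0.01,-0.17,0],[0,-0.28,0.01,-0.17,0],[0,-0.3,0.01,-0.17,0],[0,-0.3,0.01,-0.17,0],[0,-0.3,0.01,-0.17,0],[0,-0.3,0.01,-0.17,0]]]'
python3 - <<'E'
from h import *
from station import grab_frame
v=np.load("pose.npy");A=[]
for n,o in(("top",(220,110)),("scene",(150,140))):
    im=grab_frame(n)[o[1]:o[1]+200,o[0]:o[0]+200 if n=="scene" else o[0]+200];im=cv2.resize(im,None,fx=2,fy=2)if 0 else cv2.resize(im,(400,400),interpolation=cv2.INTER_CUBIC)
    A.append(im)
    q=lambda f:((proj(n,tw(v[:3],[(v[3]+f,-62,87),(v[3]+f,62,87),(v[3],-87,77)]))-o)*2).round().astype(int)
    p=q(5);cv2.line(im,tuple(map(int,p[0])),tuple(map(int,p[1])),(255,255,255),1);cv2.circle(im,tuple(map(int,p[2])),6,(0,0,255),1)
cv2.imwrite("pics/g.png",np.hstack(A))
E
```

```text
t: 7.57
eef_pos: [0.4895, 0.3333, 0.2203]
ee_rot: [3.137, -0.002, -1.469]
force: [-0.4, -0.2, 0.3]
width: 0.0004
```

View pics/g.png

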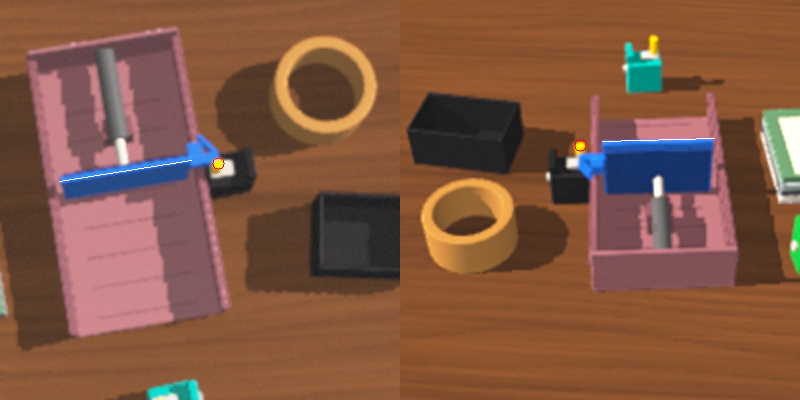

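The predicted caught edge (5 mm past the pin) lies on the plate's top edge in both views. The yellow pin is at its original, fully out position (top view crop, 218,163). The loose objects look unmoved and nothing is touching the robot.

```bash
python3 -c "
from station import arm
arm.job_done();print(arm.get_state()['t'])"
```

```text
the job is handed in; nothing more can be done
the job is handed in; nothing more can be done
```

The follower plate is caught on the yellow stop pin, and I handed the job in at about 7.7 s, inside the 29 s limit.

- **Push:** With the fingers closed, I pushed the plate by its front face to about 19 mm past the pin. This figure comes from the tool position and a camera fit good to a few mm. The last reading on the fingers was about 8 N along the push, 10 N in total.
- **Release:** I backed off in steps, and the plate sprang back onto the pin.
- **Final check, plate and pin:** In both camera views the predicted caught position (5 mm past the pin) matches the plate's top edge, and the pin is back at its starting position.
- **Final check, loose objects:** The tape roll and card box look unmoved by eye. Only part of the disc cases shows in the last picture, and that part looks unmoved too. I didn't measure any of the three.
- **Final check, robot:** The arm is clear of everything, and the force reading is near zero.

No check failed or disagreed.

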